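# Take the quick-thread nut off the saw-blade post

## Task

Unscrew the yellow knurled nut that holds the toothed steel saw blade on its post (about a quarter turn counter-clockwise, seen from above, frees it), lift it straight up off the stud, and set it down upright on the floor of the red tray without dropping it. Leave the other nut, on the post with the brown grinding disc, alone.

Things in the scene. Friction and masses are not known exactly. Their poses are not given: they have to be found in the camera images.
- saw_nut: The nut to remove: yellow knurled cylinder 50 mm across, 36 mm high, 33 mm bore, 0.12 kg. Origin: centre of its underside; z up; black mark on top at +x. Interrupted right-hand thread: locked as it starts; turned 60 to 105 degrees (80 is best) counter-clockwise from above it lifts straight off, kept at that angle; stops block it clockwise and past 110. Turns easily, no rise needed. Grip any way round.
- saw_stand: Fixed post with the toothed bright steel saw blade (125 mm across): round grey base 110 mm across, stud 31 mm across its threads. Origin: centre of the base's underside, on the bench; z up along the stud. The blade's upper face, where the nut's underside starts, is 40 mm above it, the stud's tip 95 mm: the nut is clear once its underside is there.
- grind_nut: The other nut, same size and look, on an equal fixed post that holds a plain brown grinding disc (125 mm across) with a black centre. To be left where it is. Origin: centre of its underside.
- tray: Fixed open red steel tray, 170 mm (its x) by 140 mm (its y) by 25 mm high, walls and floor 4 mm thick. Origin: centre of its underside, on the bench; its floor's upper face is 4 mm above it.
There are look-alikes about, which are no part of the job. Leave any green or pink look-alike of the saw_nut alone. Several things have the shape of the saw_stand; the one meant has the colours described above.

How it is judged:
On the way:
1. the saw-blade nut is off its stud, above the tip (z of saw_nut in the frame of saw_stand above 0.09 m), for 0.1 s.
At the end, for the whole second after the job is handed in: The saw-blade nut stands upright (within 10 degrees) and at rest on the tray's floor, inside its walls, and the grinding-disc nut is within 20 mm of where it was (z of saw_nut in the frame of tray below 0.012 m and x of saw_nut in the frame of tray between -0.07 and 0.07 m and y of saw_nut in the frame of tray between -0.055 and 0.055 m and angle between saw_nut's own z axis and vertical below 0.17 rad and linear speed of saw_nut below 0.02 m/s and distance of grind_nut from where it was at the start of the episode below 0.02 m); the robot touches nothing.
It fails at once if the nut is dropped into the tray (falls into it faster than 0.7 m/s, a fall of some 25 mm) (horizontal distance between saw_nut and tray below 0.09 m and z of saw_nut in the frame of tray below 0.05 m and linear speed of saw_nut above 0.7 m/s).
It fails at once if the grinding-disc nut is moved more than 20 mm (distance of grind_nut from where it was at the start of the episode above 0.02 m).
It also fails if it takes over 45 s, if anything falls off the work surface, if the arm or the gripper's body presses on something with over 40 N, if the wrist force passes 120 N, or if a joint passes its speed limit or range.

## Robot

A 6-joint arm with a two-finger parallel gripper is mounted at the origin on the work surface. World frame = base frame: x ahead of the robot, y to its left, z up, the work surface at z = 0. Lengths are in m, angles in rad, forces in N, time in s.
With the tool pointing down it reaches from about 0.25 to 0.775 m from the base axis. Payload 4 kg.
Tool frame: the origin (TCP) lies between the finger pads; the fingertips stand 14 mm ahead of it and the grasp point (between the pads) lies 5 mm behind it (tip_reach is the distance from the TCP to the fingertips, in m); z points along the fingers, y is the line along which they close (so a half turn about z gives the same grasp; the last joint's range is limited). The gripper opens to 94 mm and grips with 3 to 60 N. Pads are 16 mm wide; open, the fingers measure 119 mm over their backs; the gripper's body (75 mm by 177 mm) begins 78 mm behind the grasp point.
Start: joints at [1.029, 0.087, 1.371, -0, 1.684, -0.103], TCP at [0.234, 0.498, 0.22] pointing down, gripper open.
Joint ranges: [-3.1, 3.1], [-0.76, 2.03], [0.27, 2.55], [-1.08, 4.22], [0.17, 2.65], [-2.57, 2.57]. Speed limits (rad/s): [2.79, 2.79, 3.14, 3.14, 3.14, 3.14].

## Interface

Orientations are given as [roll, pitch, yaw] about the fixed x, y, z axes, in that order (R = Rz(yaw) Ry(pitch) Rx(roll)).
In Python, from bench import * gives the robot as it stands. The module is installed in compiled form; this text tells all that it offers.
- The arm moves only by the tool servo_tool, never from a script. Its argument "targets" is a list of rows, each a list of 4 numbers: the shift along the tool's x, y, z in cm, then the turn about the tool's z in degrees. A call has 1 to 8 rows; each row is the pose to reach, as a shift and turn from the pose commanded when the call began, along the tool's axes at that moment; what a row does not reach only later rows make up. A row lasts 1/8 s, in which the tool goes at most 62.5 mm and 10.7 degrees, less where a joint would pass 70% of its speed; a pose out of reach is approached as far as the arm can. A call with a gripper value outside its range is refused whole. "claw" is the closure in counts, from 0 (fully open) to 255 (shut), set as the call begins (left out, the last holds). The fingers move at their own pace and stop on an object; the grip force is fixed at half the most. Time passes only in rows, so rows that repeat a pose let the fingers close. It gives the time, the measured TCP pose, the force, the opening and the grip force at its end, in the units of the state.
- get_obs(): the state, without advancing time (a new reading comes with each control period).
- snapshot(name): name is "scene" or "top" or "wrist"; returns the picture (384x512x3 uint8, blue, green, red); there is no depth.
- camera_model(name): a dict with "camera_matrix" (3x3 intrinsics, pixels), "camera_from_world" (4x4, takes a point from world to camera coordinates). Camera axes: x right, y up, looking along -z (the intrinsics and any distortion apply to the point x, -y, -z); pixel columns grow to the right and rows downward; lengths in m; the calibration is good to about 2 mm. A picture is of the moment at which its call begins: read the wrist's pose just before it. camera_model takes no time and is no camera call; for the wrist camera it gives the pose at the moment of the call.
- close_job(): hands the job in; it is judged then, once.
The state is a dict: "time": time; "joint_positions": joint angles; "qvel": joint speeds; "joint_torque": joint torques, N m; "tool_pos": TCP position; "ee_rot": TCP orientation; "wrist_force": force on the tool from outside, world axes, zero at the start; "wrist_torque": the same for the moment, N m; "width": finger opening in m; "finger_force": force on a finger pad.
Only numpy, scipy, OpenCV 4.12 (cv2) and the standard library are available. Lean on these libraries where they do the work, as an engineer would, in place of code of your own. Each camera call takes 0.05 s, during which the arm holds its last target. There are 200 camera calls.

## Working session

There is one attempt and no reset: what is moved stays moved. The work goes in short steps, Python scripts to look and compute and a tool call to move; the robot and the scene stay as the last step left them, time stands still between calls to the robot, and variables do not carry over. Pictures are saved under pics/ and viewed, at most 10 in all, crops included, and the job is handed in when it is done.

Besides the shell and the picture viewer there is one more tool, called after ">>>" by a JSON object that holds its "api" and its "payload". servo_tool: Moves the arm, as the interface text tells. Its arguments: {"type":"object","properties":{"targets":{"type":"array"},"claw":{"type":"number"}},"required":["targets"]}

```bash
mkdir -p pics; cat > h.py <<'E'
from bench import *
import numpy as np, cv2
def ray(cam,u,v,z,m=None):
    m=m or camera_model(cam); K=np.array(m["camera_matrix"]);T=np.array(m["camera_from_world"])
    p=cv2.undistortPoints(np.array([[[u,v]]],float),K,np.array(m.get("distortion",np.zeros(5)),float))[0,0] 
    d=T[:3,:3].T@np.array([p[0],-p[1],-1]); c=-T[:3,:3].T@T[:3,3]
    return c+d*(z-c[2])/d[2]
E
python3 - <<'E'
from h import *
a=snapshot("top");b=snapshot("scene")
cv2.imwrite("pics/top.png",a);cv2.imwrite("pics/scene.png",b)
print(camera_model("top").keys(),get_obs()["ee_rot"],get_obs()["time"])
E
```

```text
dict_keys(['camera_matrix', 'camera_from_world']) [-3.13956622e+00 -2.01821752e-04  2.70275345e+00] 0.1
```

View pics/top.png

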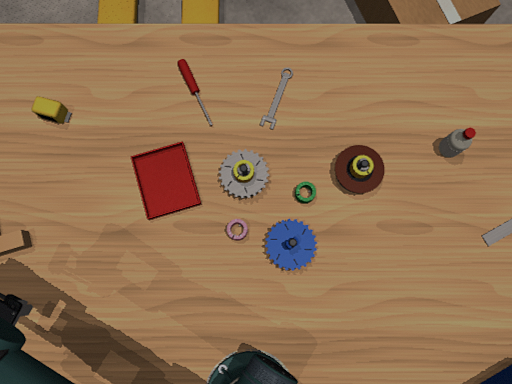

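View pics/scene.png

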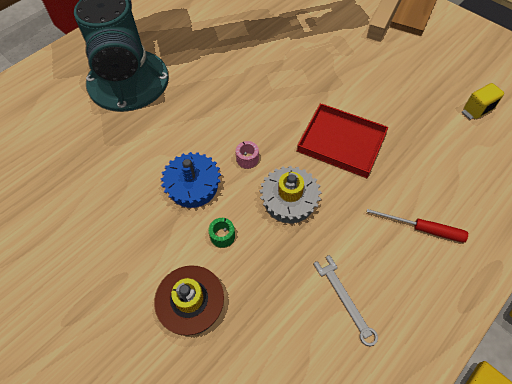

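The top view shows the saw nut at about (244,170) and the tray with corners near (131,156), (185,142), (201,203) and (149,219). The scene view shows the same nut at about (291,184). The grinder is well away from both. I'll measure now.

```bash
python3 - <<'E'
from h import *
a=cv2.imread("pics/top.png")
print("nut top",ray("top",243,169,.076),"scene",ray("scene",291,180,.076))
print("blade",ray("top",244.5,175,.04),"scene",ray("scene",290.5,193.5,.04))
c=[ray("top",u,v,.025)[:2] for u,v in((131,156),(185,142.5),(201,203),(149,219))]
hsv=cv2.cvtColor(a,cv2.COLOR_BGR2HSV); m=((hsv[...,0]<8)|(hsv[...,0]>172))&(hsv[...,1]>170)&(hsv[...,2]>60)
m=m.astype(np.uint8); m[:,:120]=0;m[:,210:]=0;m[:138]=0;m[225:]=0
r=cv2.minAreaRect(cv2.findNonZero(m)); P=np.array([ray("top",*p,.025)[:2] for p in cv2.boxPoints(r)])
print(r,P,P.mean(0),np.linalg.norm(np.diff(P,axis=0),axis=1)); print(np.mean(c,0))
print("grind",ray("top",362,166,.076))
o=get_obs();yaw=o["ee_rot"][2];print(o["tool_pos"],np.degrees(yaw))
from scipy.spatial.transform import Rotation as R
print(R.from_euler("xyz",o["ee_rot"]).as_matrix().round(3))
# yellow blob in top
y=((hsv[...,0]>20)&(hsv[...,0]<35)&(hsv[...,1]>150)).astype(np.uint8);y[:150]=0;y[190:]=0;y[:,:220]=0;y[:,270:]=0
print(cv2.boundingRect(y))
E
```

```text
nut top [0.53708022 0.01629701 0.076     ] scene [0.53433887 0.01993965 0.076     ]
blade [0.53043368 0.01302179 0.04      ] scene [0.54198188 0.01272483 0.04      ]
((165.05612182617188, 180.19338989257812), (65.89214324951172, 56.00987243652344), 73.81079864501953) [[0.58225163 0.30983468]
 [0.62428079 0.17305643]
 [0.45873972 0.12193943]
 [0.41882432 0.25552979]] [0.52102411 0.21509008] [0.14308997 0.17325355 0.13942605]
[0.52115299 0.21141176]
grind [ 0.54534016 -0.27452239  0.076     ]
[0.23342556 0.49747545 0.21840983] 154.85636552760536
[[-0.905  0.425 -0.001]
 [ 0.425  0.905 -0.002]
 [ 0.    -0.002 -1.   ]]
(234, 160, 20, 21)
```

>>> {"api": "servo_tool", "payload": {"targets": [[-5, -3.2, 0, 10], [-10, -6.4, 0, 20], [-15, -9.7, 0, 30], [-20, -12.9, 0, 40], [-25, -16.1, 0, 50], [-30, -19.3, 0, 60], [-35, -22.6, 0, 70], [-40, -25.8, 0, 80]]}}

```text
time: 1.1
tool_pos: [0.4867, 0.0926, 0.2191]
ee_rot: [-3.141, -0.0, 1.301]
wrist_force: [0.4, 0.9, -0.3]
width: 0.0944
finger_force: 0.0
```

>>> {"api": "servo_tool", "payload": {"targets": [[-2, 2, 0, 10], [-4, 4, 0, 20], [-5, 5.5, 0, 30], [-6.2, 6.6, 0, 40], [-6.2, 6.6, 0, 48], [-6.2, 6.6, 0, 48]]}}

```text
time: 1.85
tool_pos: [0.5335, 0.0172, 0.2188]
ee_rot: [-3.141, 0.001, 0.47]
wrist_force: [-0.8, 0.8, -0.4]
width: 0.0939
finger_force: 0.0
```

```bash
python3 - <<'E'
from h import *
o=get_obs();m=camera_model("wrist");a=snapshot("wrist")
cv2.imwrite("pics/w1.png",a);print(o["tool_pos"],o["ee_rot"],o["joint_positions"])
np.savez("w1.npz",K=m["camera_matrix"],T=m["camera_from_world"])
T=np.array(m["camera_from_world"]);print(-T[:3,:3].T@T[:3,3])
E
```

```text
[0.5334699  0.01716978 0.21880623] [-3.14075467e+00  1.03108440e-03  4.70043242e-01] [-7.41848139e-02  5.20687427e-02  1.40937027e+00  1.84194141e-04
  1.68146964e+00  1.02658893e+00]
[0.59284981 0.04744899 0.38397005]
```

View pics/w1.png

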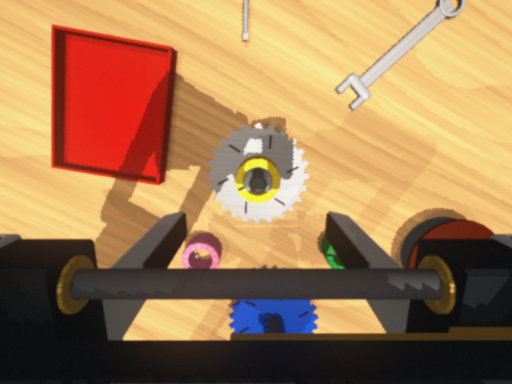

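The wrist view shows the nut at about (258,180), the blade centred near (258,173), and the tray at upper left with rim corners (52,25), (175,48), (162,184) and (52,166).

```bash
python3 - <<'E'
from h import *
d=np.load("w1.npz");m=dict(camera_matrix=d["K"],camera_from_world=d["T"])
a=cv2.imread("pics/w1.png");h=cv2.cvtColor(a,cv2.COLOR_BGR2HSV)
y=((h[...,0]>20)&(h[...,0]<35)&(h[...,1]>150)).astype(np.uint8);y[:150]=0;y[212:]=0;y[:,:225]=0;y[:,290:]=0
pts=cv2.findNonZero(y);(u,v),r=cv2.minEnclosingCircle(pts);print(u,v,r,"nut top",ray("",u,v,.07,m),ray("",258,180,.076,m))
print("diam",np.linalg.norm(ray("",u-r,v,.07,m)-ray("",u+r,v,.07,m)))
print("blade",ray("",258,173,.04,m))
print("stud tip",ray("",258,182,.095,m))
P=np.array([ray("",*p,.025,m)[:2] for p in((52,25),(175,48),(162,184),(52,166))]);print(P.mean(0),np.linalg.norm(np.diff(P,axis=0),axis=1))
E
```

```text
257.62994384765625 179.36441040039062 22.367563247680664 nut top [0.53788308 0.01717379 0.07      ] [0.53847535 0.01705288 0.076     ]
diam 0.051059978272769146
blade [0.54002384 0.01754006 0.04      ]
stud tip [0.5399182  0.01795098 0.095     ]
[0.52578017 0.21431934] [0.14259482 0.16588166 0.14219168]
```

>>> {"api": "servo_tool", "payload": {"targets": [[0.45, 0.2, 4, 0], [0.45, 0.2, 8, 0], [0.45, 0.2, 12, 0], [0.45, 0.2, 14.5, 0], [0.45, 0.2, 15.6, 0], [0.45, 0.2, 15.6, 0]]}}

```text
time: 2.65
tool_pos: [0.5383, 0.0178, 0.0631]
ee_rot: [-3.141, 0.001, 0.47]
wrist_force: [0.4, 0.3, 0.8]
width: 0.0941
finger_force: 0.0
```

>>> {"api": "servo_tool", "payload": {"targets": [[0, 0, 0.2, 0], [0, 0, 0.2, 0], [0, 0, 0.2, 0], [0, 0, 0.2, 0], [0, 0, 0.2, 0], [0, 0, 0.2, 0], [0, 0, 0.2, 0], [0, 0, 0.2, 0]], "claw": 255}}

```text
time: 3.65
tool_pos: [0.5387, 0.0176, 0.0617]
ee_rot: [3.141, -0.0, 0.469]
wrist_force: [-0.6, -1.2, 1.7]
width: 0.05
finger_force: 30.0
```

Gripped at 50 mm with low side force. Next, the counter-clockwise turn, which is negative about tool z.

>>> {"api": "servo_tool", "payload": {"targets": [[0, 0, 0, -10], [0, 0, 0, -20], [0, 0, 0, -30], [0, 0, 0, -40], [0, 0, 0, -50], [0, 0, 0, -60], [0, 0, 0, -70], [0, 0, 0, -80]]}}

```text
time: 4.65
tool_pos: [0.5382, 0.0183, 0.0617]
ee_rot: [-3.141, -0.002, 1.871]
wrist_force: [-2.0, 1.4, 2.6]
width: 0.0497
finger_force: 30.0
```

>>> {"api": "servo_tool", "payload": {"targets": [[0, 0, 0, 0], [0, 0, -0.3, 0], [0, 0, -0.8, 0], [0, 0, -1, 0]]}}

```text
time: 5.15
tool_pos: [0.5379, 0.0177, 0.0711]
ee_rot: [-3.14, -0.001, 1.864]
wrist_force: [-1.3, 1.1, -2.2]
width: 0.0498
finger_force: 30.0
```

>>> {"api": "servo_tool", "payload": {"targets": [[0, 0, -1, 0], [0, 0, -2, 0], [0, 0, -3, 0], [0, 0, -4, 0], [0, 0, -5.5, 0], [0, 0, -7, 0], [0, 0, -8, 0], [0, 0, -8, 0]]}}

```text
time: 6.15
tool_pos: [0.5396, 0.0174, 0.1531]
ee_rot: [3.139, 0.001, 1.865]
wrist_force: [0.2, 0.8, -0.6]
width: 0.0495
finger_force: 30.0
```

```bash
python3 - <<'E'
from h import *
o=get_obs();cv2.imwrite("pics/s2.png",snapshot("scene")[90:290,150:420].repeat(2,0).repeat(2,1));print(o["tool_pos"],o["ee_rot"])
E
```

```text
[0.53955888 0.01739042 0.15309703] [3.13858488e+00 1.22946269e-03 1.86490063e+00]
```

View pics/s2.png

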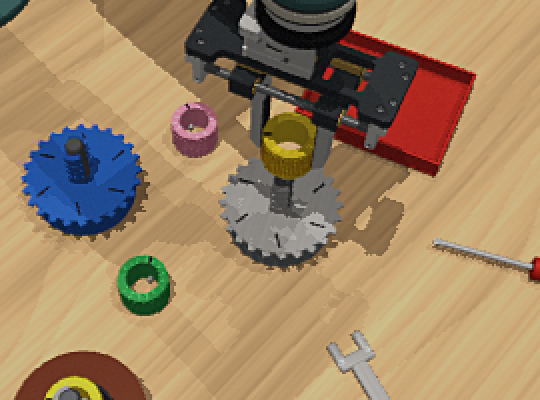

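The nut is held level above the stud tip. Next I carry it to the tray.

>>> {"api": "servo_tool", "payload": {"targets": [[3, 0.6, -0.5, 0], [7, 1.5, -0.5, 0], [11, 2.3, -0.5, 0], [15, 3.2, 0, 0], [18, 3.8, 0, 0], [19.2, 4.1, 0, 0], [19.2, 4.1, 2, 0], [19.2, 4.1, 4, 0]]}}

```text
time: 7.2
tool_pos: [0.5224, 0.2126, 0.1109]
ee_rot: [3.141, 0.001, 1.865]
wrist_force: [-0.1, 0.2, -1.2]
width: 0.0495
finger_force: 30.0
```

>>> {"api": "servo_tool", "payload": {"targets": [[0, 0, 1.5, 0], [0, 0, 3, 0], [0, 0, 4.5, 0], [0, 0, 5.8, 0], [0, 0, 6.8, 0], [0, 0, 7.5, 0], [0, 0, 7.8, 0], [0, 0, 7.8, 0]]}}

```text
time: 8.2
tool_pos: [0.5223, 0.2133, 0.0336]
ee_rot: [3.141, -0.0, 1.865]
wrist_force: [-0.1, -0.2, -1.4]
width: 0.0499
finger_force: 30.0
```

>>> {"api": "servo_tool", "payload": {"targets": [[0, 0, 0.3, 0], [0, 0, 0.5, 0], [0, 0, 0.6, 0], [0, 0, 0.7, 0], [0, 0, 0.7, 0]]}}

```text
time: 8.82
tool_pos: [0.5221, 0.2132, 0.0264]
ee_rot: [-3.142, -0.0, 1.865]
wrist_force: [-0.4, -0.3, -0.6]
width: 0.0496
finger_force: 30.0
```

>>> {"api": "servo_tool", "payload": {"targets": [[0, 0, 0.1, 0], [0, 0, 0.1, 0], [0, 0, 0.15, 0], [0, 0, 0.15, 0]]}}

```text
time: 9.32
tool_pos: [0.5223, 0.2133, 0.0257]
ee_rot: [3.141, -0.0, 1.865]
wrist_force: [-1.9, -0.3, 4.0]
width: 0.0499
finger_force: 30.0
```

The 4 N upward force shows contact with the tray floor at the expected height. I open partway, then retreat straight up.

>>> {"api": "servo_tool", "payload": {"targets": [[0, 0, 0, 0], [0, 0, 0, 0], [0, 0, 0, 0], [0, 0, 0, 0], [0, 0, 0, 0], [0, 0, 0, 0]], "claw": 50}}

```text
time: 10.07
tool_pos: [0.5222, 0.2133, 0.025]
ee_rot: [3.142, -0.0, 1.865]
wrist_force: [-0.5, 0.5, 0.4]
width: 0.0754
finger_force: 0.0
```

>>> {"api": "servo_tool", "payload": {"targets": [[0, 0, -0.5, 0], [0, 0, -1.5, 0], [0, 0, -3, 0], [0, 0, -6, 0], [0, 0, -10, 0], [0, 0, -14, 0], [0, 0, -16, 0], [0, 0, -16, 0]]}}

```text
time: 11.08
tool_pos: [0.5235, 0.2136, 0.1886]
ee_rot: [3.135, -0.0, 1.865]
wrist_force: [-0.3, 0.1, 0.4]
width: 0.0757
finger_force: 0.0
```

```bash
python3 - <<'E'
from h import *
cv2.imwrite("pics/e.png",snapshot("wrist"));print(get_obs()["width"])
E
```

```text
0.07524282967594703
```

View pics/e.png

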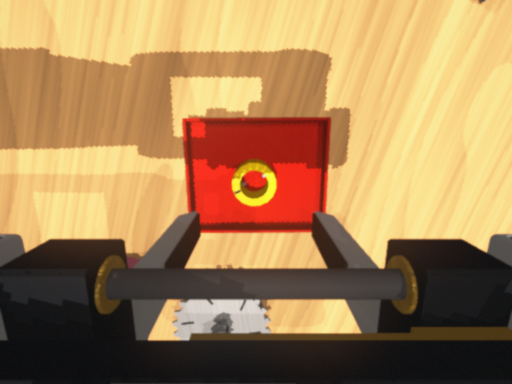

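The nut stands upright at (254,183), near the middle of the tray (rim corners about (184,118) to (328,230)). The gripper is clear.

```bash
python3 -c "
from bench import *
print(close_job())"
```

```text
the job is handed in; nothing more can be done
None
```

The saw-blade nut was unscrewed, lifted off its stud and set upright near the middle of the tray floor; the grinding-disc nut was not touched, and the job was handed in at about 11 s (no verdict was returned).

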